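Check the spring balance with its test weights

ROBOT

A 7-joint arm with a two-finger parallel gripper is mounted at the origin on a cart in front of the work surface, level with it; the furniture and walls round the work are solid. World frame = base frame: x ahead of the robot, y to its left, z up, the work surface at z = 0. Lengths are in mm, angles in rad, forces in N, time in s.
With the tool pointing down it reaches from about 400 to 875 mm from the base axis. Payload 4.4 kg.
Tool frame: the origin (TCP) lies at the very end of the fingers, on their centre line; the grasp point (between the pads) lies 19 mm behind it; z points along the fingers, y is the line along which they close (so a half turn about z gives the same grasp; the last joint's range is limited). The gripper opens to 85 mm and grips with 20 to 120 N. Pads are 22 mm wide; open, the fingers measure 114 mm over their backs; the gripper's body (76 mm by 85 mm) begins 54 mm behind the grasp point. The pads swing forward as they close: fully open they stand 13 mm farther back than shut.
Start: joints at [1.132, 0.628, 0.038, 1.517, -0.027, 0.996, -0.02], TCP at [236.774, -605.356, 231.313] pointing down, gripper open.
Joint ranges: [-3.06, 3.06], [-0.37, 2.12], [-1.25, 1.32], [0.18, 2.47], [-1.1, 4.24], [0.23, 1.98], [-2.94, 2.94]. Speed limits (rad/s): [2.57, 2.57, 3.14, 3.14, 3.14, 3.14, 3.14].

INTERFACE

Orientations are given as [roll, pitch, yaw] about the fixed x, y, z axes, in that order (R = Rz(yaw) Ry(pitch) Rx(roll)).
In Python, from cell import read_state, get_image, camera_info, finish_job gives the robot as it stands.
- The arm moves only by the tool play_rows, never from a script. Its argument "deltas" is one flat list of numbers, 7 for each row, row after row: the shift along the tool's x, y, z in mm, then the turn, a rotation vector about the tool's x, y, z in rad, then the opening, from 0 (shut) to 1 (fully open). In form: [dx, dy, dz, ax, ay, az, grip, dx, dy, dz, ax, ay, az, grip, ...]. A call has 1 to 10 rows; each row is the pose to reach, as a shift and turn from the pose commanded when the call began, along the tool's axes at that moment; what a row does not reach only later rows make up. A row lasts 1/8 s, in which the tool goes at most 62.5 mm and 10.7 degrees, less where a joint would pass 70% of its speed; a pose out of reach is approached as far as the arm can. A call with a gripper value outside its range is refused whole. The fingers move at their own pace and stop on an object; the grip force is fixed at half the most. Time passes only in rows, so rows that repeat a pose let the fingers close. It gives the time, the measured TCP pose, the force, the opening and the grip force at its end, in the units of the state.
- read_state(): the state, without advancing time (a new reading comes with each control period).
- get_image(name): name is "scene" or "top"; returns the picture (400x640x3 uint8, red, green, blue); there is no depth.
- camera_info(name): a dict with "fx", "fy", "cx", "cy" (pixels), "T" (4x4, takes a point from camera to world coordinates). Camera axes: x right, y down, z forward; pixel columns grow to the right and rows downward; lengths in mm; the calibration is good to about 2 mm. A picture is of the moment at which its call begins. camera_info takes no time and is no camera call.
- finish_job(): hands the job in; it is judged then, once.
The state is a dict: "clock": time; "qpos": joint angles; "qd": joint speeds; "tau": joint torques, N m; "eef_pos": TCP position; "tool_rot": TCP orientation; "force": force on the tool from outside, world axes, zero at the start; "torque": the same for the moment, N m; "width": finger opening in mm; "gripper_force": force on a finger pad.
Only numpy, scipy, OpenCV 4.12 (cv2) and the standard library are available. Lean on these libraries where they do the work, as an engineer would, in place of code of your own. Each camera call takes 0.05 s, during which the arm holds its last target. There are 200 camera calls.

TASK

Check the spring balance with the test weights that hang on the rack, one at a time from the lightest (thinnest disc) to the heaviest: lift the weight off its peg, hang it by its stirrup on the balance's hook, ease it down until the spring carries it, only then let go, and leave it alone until the pointer has been still for a second. Then lift it off the hook and hang it back on a free peg. At the end all the weights hang on the rack and the empty hook is back at zero.

Things in the scene. Friction and masses are not known exactly. Their poses are not given: they have to be found in the camera images.
- balance: Spring balance fixed to the bench: grey base plate 138 x 90 x 12 mm, upright aluminium tube 34 mm across and 257 mm high, a dark collar that slides down it against the spring inside, and beside the tube (+y) a white plate with graduation lines. Origin: on the tube's axis at the bench top; z up; the hook arm points along -x. Beside it stand boards 222 mm high (x over 0.57, y 0.15 to 0.35).
- hook (a joint): How far the collar with hook and pointer has come down (m): 0 unloaded, 0.060 at the stop. Spring 178 N/m, damped: it settles in about half a second. Settled under the thin, middle and thick weight it reads 0.013, 0.027 and 0.0435.
- hook_seat (a point): Middle of the hook's seat, on its upper face, 122 mm from the tube's axis, 190 mm above the bench when unloaded; moves with the hook. Axes as the balance's. The hook is bar 14 mm wide (y): an arm from the collar with its top 12 mm above the seat, a level seat 6 mm thick reaching 18 mm to either side along x, and at the free end (-x) an upturned lip 6 mm thick, top 14 mm above the seat.
- rack: Fixed rack for the weights: dark base plate 58 x 264 x 8 mm, two posts, and a rail (top 113 mm above the bench) with three steel pegs 90 mm apart that point along its -x, toward the robot. Origin: under the rail's middle at the bench top; z up. The bench's raised front edge (111 mm high, inner face at x = 0.381) runs close before it; the lamp's post stands to its left at x = 0.55, y = 0.03.
- peg_0 (a point): Seat of the left (+y) peg: the point on its upper face where a weight's bar rests, 105 mm above the bench, 55 mm in front of the rack's origin. Axes as the rack's. The peg is a flat bar 14 mm wide (y), 6 mm thick, from the rail 47 mm behind this point to an upturned lip whose inner face is 18 mm in front of it (-x), 6 mm thick, top 14 mm above the seat.
- peg_1 (a point): Seat of the middle peg: the point on its upper face where a weight's bar rests, 105 mm above the bench, 55 mm in front of the rack's origin. Axes as the rack's. The peg is a flat bar 14 mm wide (y), 6 mm thick, from the rail 47 mm behind this point to an upturned lip whose inner face is 18 mm in front of it (-x), 6 mm thick, top 14 mm above the seat.
- peg_2 (a point): Seat of the right (-y) peg: the point on its upper face where a weight's bar rests, 105 mm above the bench, 55 mm in front of the rack's origin. Axes as the rack's. The peg is a flat bar 14 mm wide (y), 6 mm thick, from the rail 47 mm behind this point to an upturned lip whose inner face is 18 mm in front of it (-x), 6 mm thick, top 14 mm above the seat.
- weight_thin: The lightest test weight, 250 g: steel disc 60 mm across, 7 mm thick; on it a stirrup of 8 mm bar (opening 36 wide, 40 high; top bar level along y); on that a flat grip 14 mm thick (y), 24 wide (x), from 55 to 105 mm above the underside. Origin: middle of the underside; z up; a half turn about z looks the same. Starts hanging by its bar across a peg; can stand on its disc. May be absent.
- weight_thin_bar (a point): Middle of the underside of that weight's stirrup bar, 47 mm above the disc's underside: the spot that rests on a peg's or the hook's seat. Axes as the weight's.
- weight_mid: The middle test weight, 500 g: steel disc 60 mm across, 18 mm thick; on it a stirrup of 8 mm bar (opening 36 wide, 40 high; top bar level along y); on that a flat grip 14 mm thick (y), 24 wide (x), from 66 to 116 mm above the underside. Origin: middle of the underside; z up; a half turn about z looks the same. Starts hanging by its bar across a peg; can stand on its disc. May be absent.
- weight_mid_bar (a point): Middle of the underside of that weight's stirrup bar, 58 mm above the disc's underside: the spot that rests on a peg's or the hook's seat. Axes as the weight's.
- weight_thick: The heaviest test weight, 800 g: steel disc 60 mm across, 32 mm thick; on it a stirrup of 8 mm bar (opening 36 wide, 40 high; top bar level along y); on that a flat grip 14 mm thick (y), 24 wide (x), from 80 to 130 mm above the underside. Origin: middle of the underside; z up; a half turn about z looks the same. Starts hanging by its bar across a peg; can stand on its disc. May be absent.
- weight_thick_bar (a point): Middle of the underside of that weight's stirrup bar, 72 mm above the disc's underside: the spot that rests on a peg's or the hook's seat. Axes as the weight's.

How it is judged:
By the outcome, as a careful person would: the job done as asked, in the order asked, and still so for the second after the job is handed in, with the robot touching nothing.
Of weight_thin, weight_mid, weight_thick only 2 to 3 are there at a start; the rules pass over those that are not, and their reading is None.
Once in a run the grip may slacken for a moment while it holds something.
It also fails if it takes over 210 s, if anything falls off the work surface, if the arm or the gripper's body presses on something with over 40 N, if the wrist force passes 120 N, or if a joint passes its speed limit or range.

## Working session

There is one attempt and no reset: what is moved stays moved. The work goes in short steps, Python scripts to look and compute and a tool call to move; the robot and the scene stay as the last step left them, time stands still between calls to the robot, and variables do not carry over. Pictures are saved under pics/ and viewed, at most 14 in all, crops included, and the job is handed in when it is done.

Besides the shell and the picture viewer there is one more tool, called after ">>>" in YAML: its name, and indented under it one key for each argument. play_rows: Moves the arm, as the interface text tells. Its arguments: {"type":"object","properties":{"deltas":{"type":"array"}},"required":["deltas"]}

```bash
mkdir -p pics; ls
python3 - <<'E'
from cell import *
import cv2
print(read_state())
for n in("scene","top"):
    print(camera_info(n)); cv2.imwrite(f"pics/{n}0.png",get_image(n)[:,:,::-1])
E
```

```text
pics
{'clock': 0.0, 'qpos': array([ 1.1321898 ,  0.62936159,  0.03844015,  1.5183645 , -0.02700724,
        0.99627716, -0.0199781 ]), 'qd': array([ 0.00023316,  0.000719  ,  0.00029671, -0.00107241, -0.0016214 ,
       -0.00015019,  0.00062283]), 'tau': array([ 2.53458929e-04, -5.63398790e+01,  1.22674473e+00, -1.93440789e+01,
        1.09834608e-02,  1.06176300e-02, -8.96501177e-06]), 'eef_pos': array([ 236.55492433, -604.7636867 ,  230.38014105]), 'tool_rot': array([-3.13970006e+00,  1.84485418e-05,  3.72826044e-01]), 'force': array([-0.28459308,  0.41667169,  0.43594068]), 'torque': array([ 1.81463512e-05,  1.80450043e-02, -5.47561699e-03]), 'gripper_force': 0.0, 'width': 85.46555209691137}
{'fx': 408.46748518213826, 'fy': 408.46748518213826, 'cx': 317.048916533724, 'cy': 195.14346677093297, 'T': array([[-7.81432671e-01, -3.46834166e-01,  5.18718653e-01,
        -1.00637628e+02],
       [-6.23859620e-01,  4.17291329e-01, -6.60807930e-01,
         8.23692236e+02],
       [ 1.27339714e-02, -8.39984528e-01, -5.42460909e-01,
         7.75584191e+02],
       [ 0.00000000e+00,  0.00000000e+00,  0.00000000e+00,
         1.00000000e+00]])}
{'fx': 509.6658995777426, 'fy': 509.6658995777426, 'cx': 320.3668267064572, 'cy': 199.98794083721836, 'T': array([[ 2.29395834e-02, -9.89770542e-01,  1.40812108e-01,
         2.93577070e+02],
       [-9.99736331e-01, -2.28548879e-02,  2.21884410e-03,
         3.87797973e+01],
       [ 1.02209842e-03, -1.40825880e-01, -9.90033851e-01,
         1.49703863e+03],
       [ 0.00000000e+00,  0.00000000e+00,  0.00000000e+00,
         1.00000000e+00]])}
```

View pics/scene0.png

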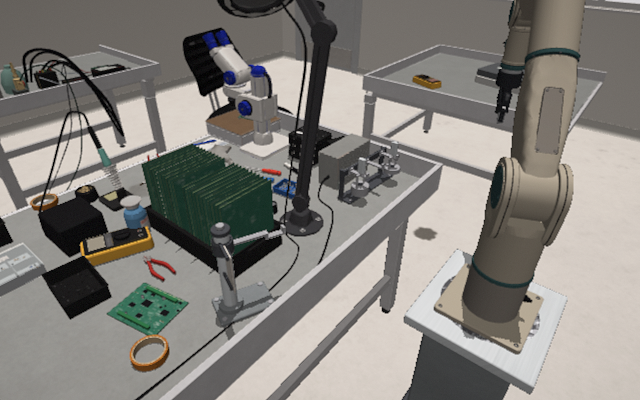

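View pics/top0.png

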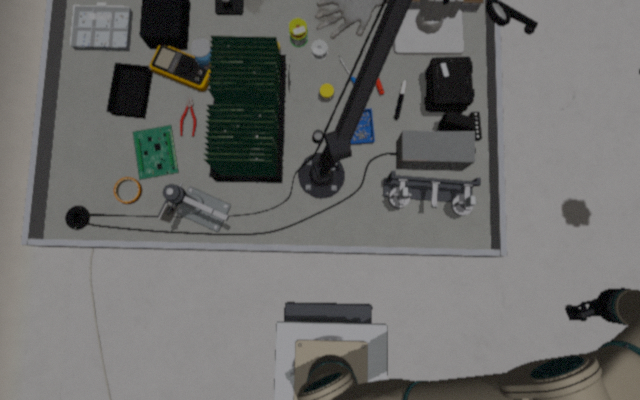

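The scene view shows the balance at about (228,270) and the rack at about (365,180). In the top view the tube is at (173,192), its hook arm runs to about (225,215), and the rack is at (435,185) with weights apparently on the two outer pegs. Next I'll enlarge both.

Run:
```python
import cv2,numpy as np
t=cv2.imread("pics/top0.png");s=cv2.imread("pics/scene0.png")
z=lambda im,x,y,w,h,k:cv2.resize(im[y:y+h,x:x+w],None,fx=k,fy=k,interpolation=cv2.INTER_CUBIC)
cv2.imwrite("pics/tz.png",np.hstack([z(t,376,160,114,66,7)])) 
cv2.imwrite("pics/bz.png",np.hstack([z(t,150,170,90,66,7)])) 
cv2.imwrite("pics/sz.png",np.hstack([z(s,325,130,90,85,5)[:, :],z(s,200,210,90,85,5)[:,:350]]))
```

```text
(no output)
```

View pics/tz.png

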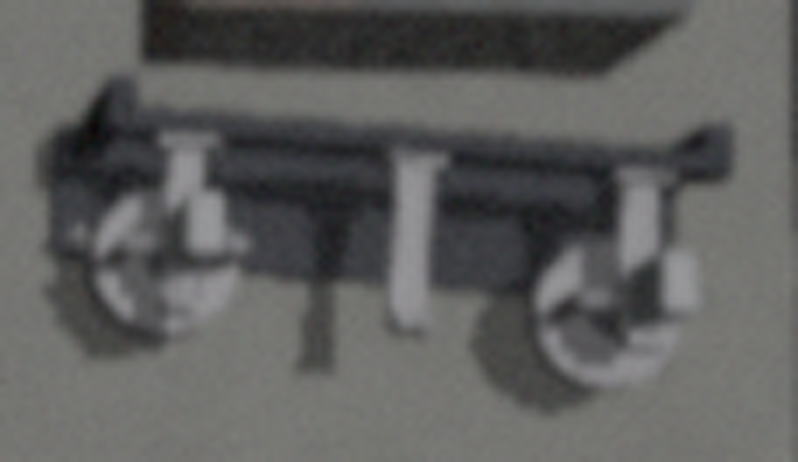

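View pics/bz.png

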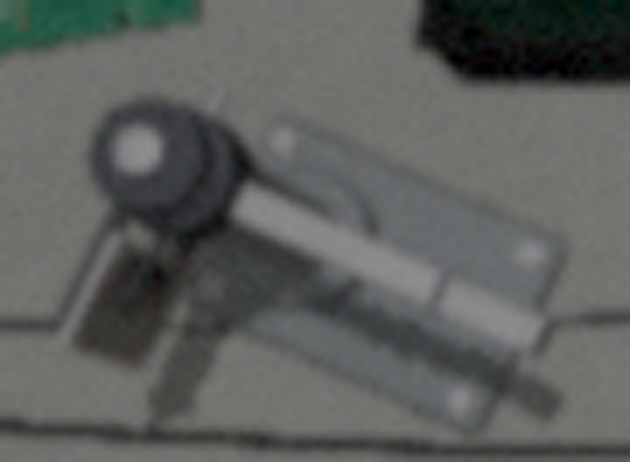

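View pics/sz.png

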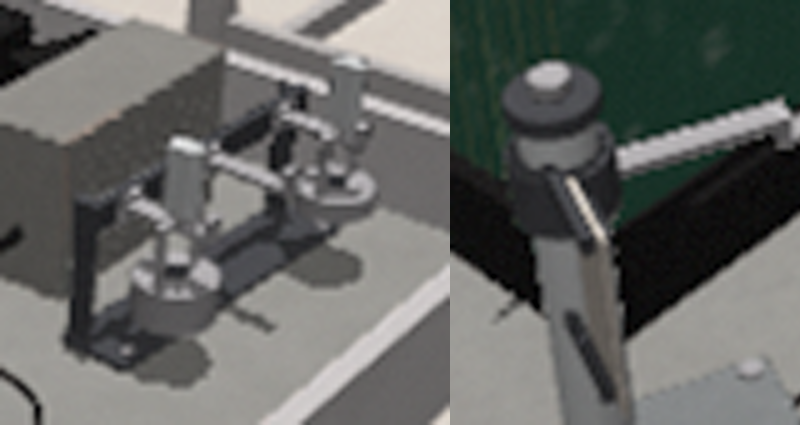

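The top zoom shows grips at (205,222) and (680,280), and a free middle peg ending at (408,325). In the scene zoom the left disc is clearly thicker than the right one. The hook's arm/seat step is at (440,287) and its tip at (548,328).

```bash
cat > h.py <<'E'
import numpy as np
from cell import *
def ray(cam,px,z):
    c=camera_info(cam);T=c["T"]
    d=T[:3,:3]@[(px[0]-c["cx"])/c["fx"],(px[1]-c["cy"])/c["fy"],1]
    return T[:3,3]+d*(z-T[2,3])/d[2]
def proj(cam,P):
    c=camera_info(cam);p=np.linalg.inv(c["T"])@np.r_[P,1]
    return np.round([c["cx"]+c["fx"]*p[0]/p[2],c["cy"]+c["fy"]*p[1]/p[2]],1)
def move(targets):
    """targets: (x,y,z,yaw); prints shift in the tool axes from the measured pose"""
    from scipy.spatial.transform import Rotation as R
    s=read_state();R0=R.from_euler("xyz",s["tool_rot"])
    for x,y,z,w in targets:
        d=R0.inv().apply(np.array([x,y,z])-s["eef_pos"])
        r=(R0.inv()*R.from_euler("xyz",[np.pi,0,w])).as_rotvec()
        print(np.round(d,1),np.round(r,3))
E
python3 - <<'E'
from h import *
tz=lambda u,v:(376+(u+.5)/7-.5,160+(v+.5)/7-.5)
bz=lambda u,v:(150+(u+.5)/7-.5,170+(v+.5)/7-.5)
np.set_printoptions(precision=1,suppress=True)
for n,p,z in[("p0 rail",tz(187,140),113),("p1 rail",tz(420,158),113),("p2 rail",tz(643,178),113),("p1 lip in",tz(408,318),119),("grip0",tz(205,222),163),("grip2",tz(680,280),163),("disc0",tz(168,260),60),("disc2",tz(608,312),65)]:
    print(n,ray("top",p,z))
for n,p,z in[("cap",bz(138,150),257),("armstep",bz(440,287),202),("tip",bz(545,328),204),("armstart",bz(240,205),202),("lampfoot",(322,175),0)]:print(n,ray("top",p,z))
E
```

```text
p0 rail [ 552.5 -182.8  113. ]
p1 rail [ 547.4 -274.5  113. ]
p2 rail [ 541.5 -362.2  113. ]
p1 lip in [ 482.9 -267.9  119. ]
grip0 [ 511.8 -181.6  163. ]
grip2 [ 493.7 -361.   163. ]
disc0 [ 512.6 -183.5   60. ]
disc2 [ 494.7 -361.    65. ]
cap [483.7 414.1 257. ]
armstep [444.1 317.1 202. ]
tip [429.7 277.7 204. ]
armstart [472.6 392.  202. ]
lampfoot [582.  39.   0.]
```

Run:
```python
from h import *
import cv2
move([(493.7,-361,230,-.061),(493.7,-361,124,-.061)])
# disc bottom, camera-facing rim point, for the three thicknesses; picture bottom measured in sz.png
c=camera_info("scene")["T"][:3,3]
for g in[(511.8,-182),(493.7,-361)]:
    u=c[:2]-g;u/=np.hypot(*u)
    print([proj("scene",np.r_[np.array(g)+30*u,z]) for z in(65,58,47,33)])
print("zoom px -> disc0 front bottom",(325+178/5,130+333/5),"disc2",(325+338/5,130+213/5))
```

```text
[ 328.3 -133.4    0.7] [-0.002  0.     0.434]
[ 328.3 -133.2  106.7] [-0.002  0.     0.434]
[array([358.4, 189.3]), array([358.3, 191.1]), array([358.1, 193.9]), array([357.8, 197.5])]
[array([390. , 170.5]), array([389.8, 172.2]), array([389.5, 174.8]), array([389. , 178.2])]
zoom px -> disc0 front bottom (360.6, 196.6) disc2 (392.6, 172.6)
```

The left weight is the thick one, the right is the thin one, and the middle weight is absent. Moving above the thin one.

>>> play_rows:
  deltas: [55,-22,0,0,0,0.07,1,110,-44,0,0,0,0.14,1,165,-66,0,0,0,0.21,1,220,-88,0,0,0,0.29,1,275,-110,0,0,0,0.36,1,305,-124,0,0,0,0.42,0.8,328,-133,0,0,0,0.434,0.7,328,-133,0,0,0,0.434,0.7,328,-133,0,0,0,0.434,0.7]

```text
clock: 1.23
eef_pos: [492.4, -363.2, 231.1]
tool_rot: [3.141, 0.001, -0.062]
force: [0.2, -0.5, 0.3]
width: 59.6
gripper_force: 0.0
```

Run:
```python
from h import *
import cv2
s=read_state();print(s["eef_pos"],s["tool_rot"],s["width"],s["force"])
move([(493.7,-361,124,-.061)])
z=lambda im,x,y,w,h,k:cv2.resize(im[y:y+h,x:x+w],None,fx=k,fy=k,interpolation=cv2.INTER_CUBIC)
cv2.imwrite("pics/a1.png",z(get_image("scene")[:,:,::-1],310,60,130,150,4))
```

```text
[ 492.44171635 -363.24341299  231.08391695] [ 3.14083005e+00  1.30406317e-03 -6.23583096e-02] 59.6335959164771 [ 0.18297538 -0.45575763  0.26392548]
[  1.3  -2.4 107.1] [ 0.001  0.001 -0.001]
```

View pics/a1.png

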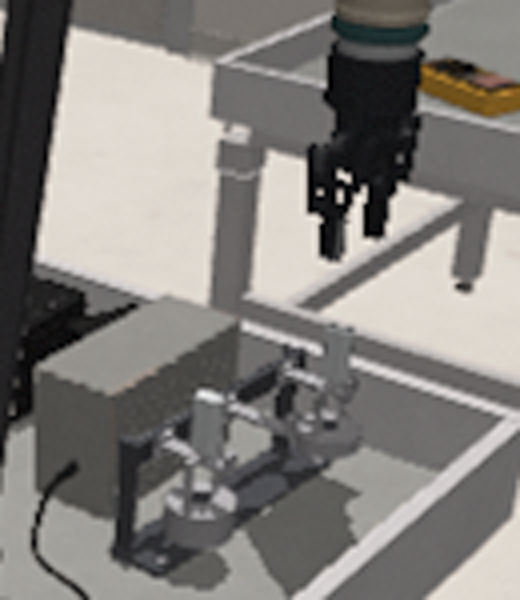

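The open fingers, at about (350,240) in the crop, are above the thin weight's grip at (340,350). Descending and closing.

>>> play_rows:
  deltas: [1,-2,30,0,0,0,0.7,1,-2,60,0,0,0,0.7,1,-2,90,0,0,0,0.7,1,-2,107,0,0,0,0.7,1,-2,107,0,0,0,0.4,1,-2,107,0,0,0,0,1,-2,107,0,0,0,0,1,-2,107,0,0,0,0,1,-2,107,0,0,0,0,1,-2,107,0,0,0,0]

```text
clock: 2.52
eef_pos: [495.4, -361.6, 125.7]
tool_rot: [3.139, -0.002, -0.062]
force: [-2.2, -2.9, 7.6]
width: 13.1
gripper_force: 60.8
```

>>> play_rows:
  deltas: [0,0,-8,0,0,0,0,0,0,-16,0,0,0,0,0,0,-24,0,0,0,0,0,0,-24,0,0,0,0,0,0,-24,0,0,0,0]

```text
clock: 3.15
eef_pos: [494.8, -359.9, 148.2]
tool_rot: [-3.141, 0.0, -0.061]
force: [0.0, 0.1, -5.0]
width: 13.2
gripper_force: 59.6
```

Run:
```python
from h import *
import cv2
s=read_state();print(s["eef_pos"],s["tool_rot"],s["width"],s["force"])
z=lambda im,x,y,w,h,k:cv2.resize(im[y:y+h,x:x+w],None,fx=k,fy=k,interpolation=cv2.INTER_CUBIC)
cv2.imwrite("pics/a2.png",z(get_image("scene")[:,:,::-1],330,100,100,100,5))
```

```text
[ 494.7845766  -359.87896324  148.15127868] [-3.14127381e+00  3.38337380e-04 -6.11443578e-02] 13.245595354689682 [ 0.04149377  0.07966185 -5.03322101]
```

View pics/a2.png

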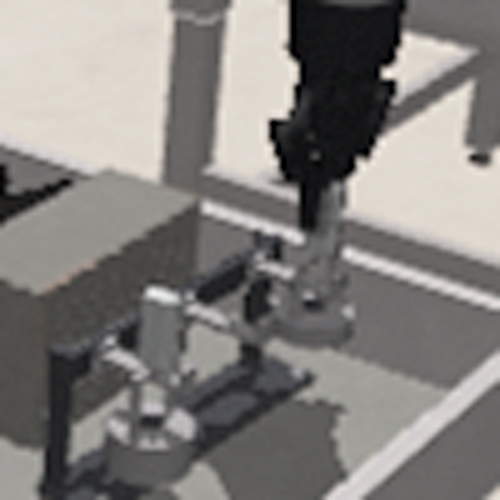

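The thin weight has risen with its bar clear of the peg; the disc is at about (315,320) in the crop. Taking it out along the peg, then up.

>>> play_rows:
  deltas: [-8,0,-1,0,0,0,0,-22,0,-1,0,0,0,0,-36,0,-1,0,0,0,0,-50,0,-1,0,0,0,0,-64,0,-1,0,0,0,0,-64,0,-1,0,0,0,0,-64,0,-1,0,0,0,0,-64,0,-1,0,0,0,0]

```text
clock: 4.2
eef_pos: [431.9, -356.2, 149.3]
tool_rot: [3.141, -0.001, -0.06]
force: [-0.9, -0.1, -5.6]
width: 13.2
gripper_force: 59.6
```

Run:
```python
from h import *
s=read_state();print(s["eef_pos"],s["width"],s["force"])
np.set_printoptions(suppress=True)
move([(431,-356,240,-.061),(440,-20,240,.6),(414,239,236,1.2)])
```

```text
[ 431.90566108 -356.1566813   149.34092253] 13.216340728186736 [-0.94411291 -0.08072431 -5.61701834]
[ -0.8  -0.1 -90.7] [ 0.    -0.001  0.001]
[ -12.2 -336.   -90.7] [ 0.    -0.001 -0.66 ]
[ -53.8 -593.   -86.8] [ 0.001 -0.001 -1.26 ]
```

The force reads about 5.5 N, so this is probably the middle weight. The order is unaffected.

>>> play_rows:
  deltas: [0,0,-30,0,0,0,0,0,0,-60,0,0,0,0,0,-15,-91,0,0,-0.03,0,0,-55,-91,0,0,-0.12,0,0,-100,-91,0,0,-0.22,0,-5,-150,-91,0,0,-0.32,0,-8,-200,-91,0,0,-0.42,0,-10,-250,-91,0,0,-0.52,0,-11,-300,-91,0,0,-0.62,0,-12,-336,-91,0,0,-0.66,0]

```text
clock: 5.45
eef_pos: [440.0, -17.4, 240.6]
tool_rot: [-3.142, -0.001, 0.603]
force: [1.2, -0.4, -4.3]
width: 12.9
gripper_force: 59.6
```

Run:
```python
from h import *
s=read_state();print(s["eef_pos"],s["width"],s["force"])
np.set_printoptions(suppress=True)
move([(414,239,236,1.2)])
```

```text
[439.98721988 -17.37900759 240.60828344] 12.884790841696041 [ 1.21857178 -0.40751713 -4.28785003]
[ 124.  -225.9    4.8] [ 0.    -0.001 -0.597]
```

>>> play_rows:
  deltas: [20,-37,2,0,0,-0.1,0,41,-75,3,0,0,-0.2,0,62,-113,4,0,0,-0.3,0,83,-150,5,0,0,-0.4,0,104,-188,5,0,0,-0.5,0,118,-214,5,0,0,-0.57,0,124,-226,5,0,0,-0.598,0,124,-226,5,0,0,-0.598,0,124,-226,5,0,0,-0.598,0]

```text
clock: 6.58
eef_pos: [414.9, 234.6, 235.1]
tool_rot: [3.141, 0.002, 1.194]
force: [-0.7, -0.1, -5.3]
width: 13.3
gripper_force: 59.6
```

Run:
```python
from h import *
import cv2
s=read_state();print(s["eef_pos"],s["tool_rot"],s["width"],s["force"])
np.set_printoptions(suppress=True)
move([(438.2,300.3,236,1.2)])
z=lambda im,x,y,w,h,k:cv2.resize(im[y:y+h,x:x+w],None,fx=k,fy=k,interpolation=cv2.INTER_CUBIC)
a=z(get_image("scene")[:,:,::-1],195,170,130,130,4)
b=z(get_image("top")[:,:,::-1],150,170,70,130,4)
cv2.imwrite("pics/a3.png",np.hstack([a,b]))
```

```text
[414.91410247 234.62198034 235.14505166] [3.14129394e+00 1.69830923e-03 1.19406123e+00] 13.330596317183597 [-0.67119501 -0.11384758 -5.30927771]
[69.6 -2.5 -1. ] [ 0.     0.002 -0.006]
```

View pics/a3.png

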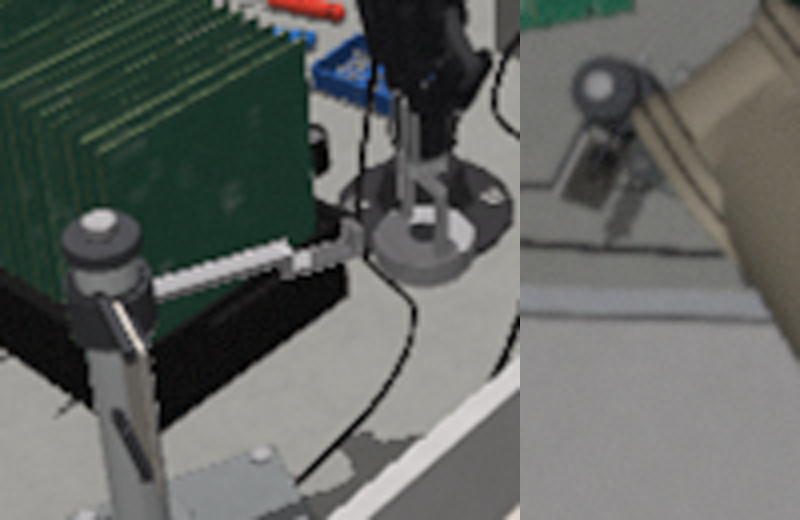

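In the left panel the hook lip is at (350,240), the arm step at (290,260), and the weight's stirrup hangs at about (425,190), in line with the hook. The top view is blocked by the arm, so I'll check the hook estimate against the scene view.

Run:
```python
from h import *
d=np.array([-.362,-.932,0]);S=np.array([438.2,300.3,190])
for n,o,z in[("lip top",21,14),("arm end top",-18,12),("arm start",-95,12)]:
    P=S+d*o+[0,0,z];q=proj("scene",P);print(n,q,"in crop",(q-[195,170])*4)
e=read_state()["eef_pos"]
for n,z in[("bar",-16.5),("grip top",37),("disc top",-60.5)]: 
    q=proj("scene",e+[0,0,z]);print(n,(q-[195,170])*4)
```

```text
lip top [280.9 225.1] in crop [343.6 220.4]
arm end top [265.4 230.9] in crop [281.6 243.6]
arm start [233.2 241.4] in crop [152.8 285.6]
bar [415.6 174. ]
grip top [414.4  97.6]
disc top [416.4 233.6]
```

The estimate agrees within about 2 px, and the bias is shared with the weight. Moving in over the seat.

>>> play_rows:
  deltas: [12,-2,-1,0,0,0,0,26,-2,-1,0,0,0,0,40,-2,-1,0,0,0,0,54,-2,-1,0,0,0,0,68,-2,-1,0,0,0,0,70,-2,-1,0,0,0,0,70,-2,-1,0,0,0,0,70,-2,-1,0,0,0,0]

```text
clock: 7.68
eef_pos: [438.2, 301.6, 236.2]
tool_rot: [-3.142, 0.001, 1.196]
force: [0.9, -0.3, -4.0]
width: 13.1
gripper_force: 59.7
```

Run:
```python
from h import *
import cv2
s=read_state();print(s["eef_pos"],s["tool_rot"],s["width"],s["force"])
z=lambda im,x,y,w,h,k:cv2.resize(im[y:y+h,x:x+w],None,fx=k,fy=k,interpolation=cv2.INTER_CUBIC)
cv2.imwrite("pics/a4.png",z(get_image("scene")[:,:,::-1],205,150,100,115,5))
```

```text
[438.2324257  301.64282764 236.24492365] [-3.14157843e+00  8.57576448e-04  1.19615141e+00] 13.121019193012906 [ 0.87539748 -0.30565119 -3.99994562]
```

View pics/a4.png

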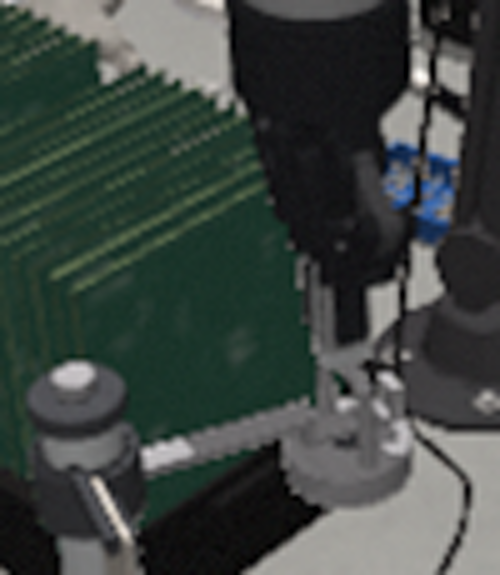

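The hook passes through the stirrup, with the lip at (388,390) in front of the bar. Lowering.

>>> play_rows:
  deltas: [0,0,6,0,0,0,0,0,0,12,0,0,0,0,0,0,18,0,0,0,0,0,0,23,0,0,0,0,0,0,28,0,0,0,0,0,0,32,0,0,0,0,0,0,32,0,0,0,0,0,0,32,0,0,0,0,0,0,32,0,0,0,0]

```text
clock: 8.85
eef_pos: [438.4, 302.4, 204.5]
tool_rot: [3.141, -0.0, 1.197]
force: [0.3, -0.6, -3.4]
width: 13.1
gripper_force: 59.7
```

>>> play_rows:
  deltas: [0,0,4,0,0,0,0,0,0,8,0,0,0,0,0,0,12,0,0,0,0,0,0,12,0,0,0,0,0,0,12,0,0,0,0,0,0,12,0,0,0,0]

```text
clock: 9.6
eef_pos: [438.6, 302.5, 192.5]
tool_rot: [3.141, -0.0, 1.197]
force: [-0.9, -0.6, -2.1]
width: 13.4
gripper_force: 60.0
```

```bash
cat >> h.py <<'E'
def favg(n=6):
    import cv2
    f=[];
    for _ in range(n): get_image("top"); f.append(read_state()["force"])
    s=read_state();print("clk",s["clock"],"F",np.round(np.mean(f,0),2),"pos",np.round(s["eef_pos"],1),"w",s["width"])
E
python3 -c "from h import *;favg()"
```

```text
clk 9.9 F [-0.1   0.12 -1.36] pos [438.6 302.5 192.4] w 13.876218528799757
```

>>> play_rows:
  deltas: [0,0,3,0,0,0,0,0,0,6,0,0,0,0,0,0,8,0,0,0,0,0,0,8,0,0,0,0,0,0,8,0,0,0,0,0,0,8,0,0,0,0]

```text
clock: 10.65
eef_pos: [438.5, 302.5, 184.4]
tool_rot: [3.141, -0.0, 1.197]
force: [0.3, 1.0, -0.2]
width: 13.1
gripper_force: 60.2
```

```bash
python3 -c "from h import *;favg(8)"
```

```text
clk 11.05 F [ 0.6   0.02 -0.36] pos [438.5 302.5 184.4] w 13.447470284528265
```

>>> play_rows:
  deltas: [0,0,1,0,0,0,0,0,0,1.5,0,0,0,0,0,0,1.5,0,0,0,0,0,0,1.5,0,0,0,0.2,0,0,1.5,0,0,0,0.4,0,0,1.5,0,0,0,0.6,0,0,1.5,0,0,0,0.6,0,0,1.5,0,0,0,0.6]

```text
clock: 12.05
eef_pos: [438.4, 302.4, 182.8]
tool_rot: [3.142, 0.0, 1.197]
force: [0.4, 0.1, 0.4]
width: 51.2
gripper_force: 0.0
```

>>> play_rows:
  deltas: [0,0,-10,0,0,0,0.6,0,0,-30,0,0,0,0.6,0,0,-60,0,0,0,0.6,0,0,-80,0,0,0,0.6,0,0,-80,0,0,0,0.6,0,0,-80,0,0,0,0.6,0,0,-80,0,0,0,0.6,0,0,-80,0,0,0,0.6,0,0,-80,0,0,0,0.6,0,0,-80,0,0,0,0.6]

```text
clock: 13.3
eef_pos: [438.3, 302.4, 262.7]
tool_rot: [-3.141, 0.0, 1.197]
force: [-0.6, -0.2, 0.4]
width: 51.1
gripper_force: 0.0
```

>>> play_rows:
  deltas: [0,0,0,0,0,0,0.6,0,0,0,0,0,0,0.6,0,0,0,0,0,0,0.6,0,0,0,0,0,0,0.6,0,0,0,0,0,0,0.6,0,0,0,0,0,0,0.6,0,0,0,0,0,0,0.6,0,0,0,0,0,0,0.6,0,0,0,0,0,0,0.6,0,0,0,0,0,0,0.6]

```text
clock: 14.55
eef_pos: [438.4, 302.4, 262.8]
tool_rot: [3.142, 0.0, 1.197]
force: [-0.0, 0.4, -0.4]
width: 51.3
gripper_force: 0.0
```

Run:
```python
from h import *
import cv2
favg(2)
z=lambda im,x,y,w,h,k:cv2.resize(im[y:y+h,x:x+w],None,fx=k,fy=k,interpolation=cv2.INTER_CUBIC)
cv2.imwrite("pics/a5.png",z(get_image("scene")[:,:,::-1],205,150,100,115,5))
```

```text
clk 14.65 F [ 0.58 -0.4  -0.53] pos [438.4 302.4 262.8] w 51.08493311852189
```

View pics/a5.png

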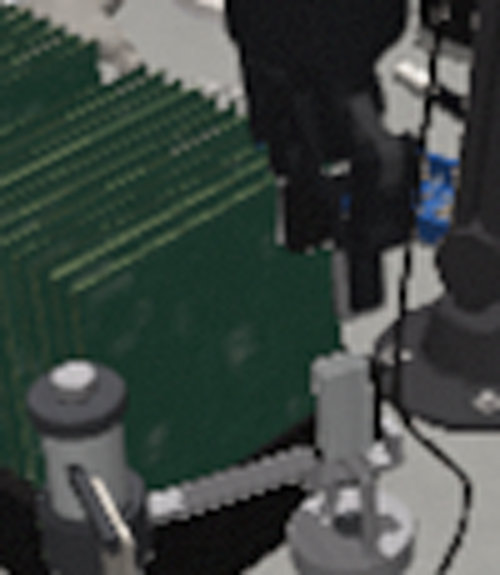

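The weight hangs upright and free on the hook, with the collar about 25 mm lower, so it is the middle weight. More than a second still has passed, so I'll regrasp and lift.

>>> play_rows:
  deltas: [0,0,30,0,0,0,0.6,0,0,60,0,0,0,0.6,0,0,76,0,0,0,0.6,0,0,80,0,0,0,0.6,0,0,80,0,0,0,0.3,0,0,80,0,0,0,0,0,0,80,0,0,0,0,0,0,80,0,0,0,0,0,0,80,0,0,0,0,0,0,80,0,0,0,0]

```text
clock: 15.95
eef_pos: [438.9, 302.7, 183.0]
tool_rot: [3.141, -0.001, 1.197]
force: [2.3, 0.8, 0.4]
width: 13.5
gripper_force: 59.2
```

>>> play_rows:
  deltas: [0,0,-6,0,0,0,0,0,0,-13,0,0,0,0,0,0,-20,0,0,0,0,0,0,-26,0,0,0,0,0,0,-32,0,0,0,0,0,0,-40,0,0,0,0,0,0,-47,0,0,0,0,0,0,-52,0,0,0,0,0,0,-52,0,0,0,0,0,0,-52,0,0,0,0]

```text
clock: 17.2
eef_pos: [438.2, 302.2, 234.6]
tool_rot: [-3.141, 0.0, 1.197]
force: [0.6, 0.4, -5.1]
width: 13.6
gripper_force: 58.6
```

Run:
```python
from h import *
import cv2
favg(5)
z=lambda im,x,y,w,h,k:cv2.resize(im[y:y+h,x:x+w],None,fx=k,fy=k,interpolation=cv2.INTER_CUBIC)
cv2.imwrite("pics/a6.png",z(get_image("scene")[:,:,::-1],205,150,100,115,5))
```

```text
clk 17.45 F [-0.13 -0.08 -5.06] pos [438.3 302.3 234.6] w 13.56955221276155
```

View pics/a6.png

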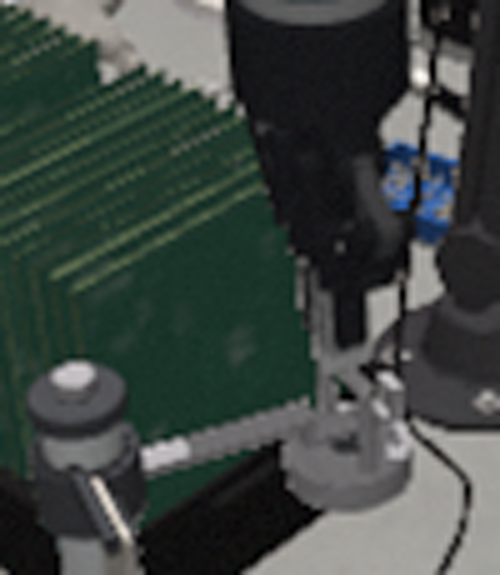

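The weight is lifted clear and the hook is back at zero, in the same relation as before it was hung. Moving out and back to the right peg.

>>> play_rows:
  deltas: [-10,0,-1,0,0,0,0,-24,0,-1,0,0,0,0,-38,0,-1,0,0,0,0,-52,0,-1,0,0,0,0,-68,0,-1,0,0,0,0,-72,0,-1,0,0,0,0,-72,0,-1,0,0,0,0]

```text
clock: 18.38
eef_pos: [412.3, 235.4, 236.0]
tool_rot: [3.141, -0.001, 1.196]
force: [0.4, -0.0, -5.1]
width: 13.6
gripper_force: 58.5
```

Run:
```python
from h import *
favg(1)
np.set_printoptions(suppress=True)
move([(440,-20,240,.6),(431,-356,240,-.061)])
```

```text
clk 18.425 F [-0.72 -0.14 -5.16] pos [412.4 235.9 236. ] w 13.662738462944239
[-228.1  119.1   -4.2] [ 0.    -0.001  0.597]
[-544.2  233.5   -4.5] [-0.    -0.001  1.258]
```

>>> play_rows:
  deltas: [-25,13,-2,0,0,0.06,0,-65,34,-4,0,0,0.16,0,-110,57,-4,0,0,0.27,0,-155,81,-4,0,0,0.38,0,-200,104,-4,0,0,0.5,0,-228,119,-4,0,0,0.6,0,-270,134,-4,0,0,0.69,0,-315,150,-4,0,0,0.78,0,-360,167,-4,0,0,0.88,0,-400,181,-4,0,0,0.98,0]

```text
clock: 19.68
eef_pos: [435.3, -204.6, 239.9]
tool_rot: [3.141, -0.001, 0.214]
force: [0.9, 0.0, -5.2]
width: 13.5
gripper_force: 59.0
```

Run:
```python
from h import *
favg(1)
np.set_printoptions(suppress=True)
move([(431,-356,240,-.061),(431,-356,150,-.061)])
```

```text
clk 19.725 F [ 0.13 -4.96 -3.95] pos [ 434.6 -212.   240.2] w 13.064279515571032
[-32.8 140.3   1.1] [ 0.007 -0.002  0.265]
[-32.8 139.7  91.1] [ 0.007 -0.002  0.265]
```

>>> play_rows:
  deltas: [-10,42,1,0,0,0.08,0,-20,84,1,0,0,0.16,0,-28,120,1,0,0,0.23,0,-33,139,1,0,0,0.275,0,-33,139,1,0,0,0.275,0,-33,139,1,0,0,0.275,0,-33,139,1,0,0,0.275,0]

```text
clock: 20.6
eef_pos: [432.6, -344.1, 238.8]
tool_rot: [-3.14, -0.0, -0.056]
force: [0.7, 0.9, -4.8]
width: 13.3
gripper_force: 60.3
```

Run:
```python
from h import *
favg(2); print(read_state()["tool_rot"])
np.set_printoptions(suppress=True)
move([(432,-356.2,240,-.061),(432,-356.2,149,-.061)])
```

```text
clk 20.7 F [ 0.09 -0.01 -4.97] pos [ 432.5 -344.9  239. ] w 13.323697199004098
[-3.14108479e+00 -2.76157727e-04 -5.64238210e-02]
[ 0.1 11.4 -1. ] [-0.001 -0.     0.005]
[ 0.1 11.4 90. ] [-0.001 -0.     0.005]
```

>>> play_rows:
  deltas: [0,11.5,0,0,0,0.005,0,0,11.5,30,0,0,0.005,0,0,11.5,60,0,0,0.005,0,0,11.5,82,0,0,0.005,0,0,11.5,89,0,0,0.005,0,0,11.5,89,0,0,0.005,0,0,11.5,89,0,0,0.005,0]

```text
clock: 21.58
eef_pos: [432.1, -358.2, 150.8]
tool_rot: [3.14, -0.002, -0.063]
force: [-0.0, 0.4, -4.9]
width: 13.1
gripper_force: 60.3
```

Run:
```python
from h import *
favg(2); print(read_state()["tool_rot"])
np.set_printoptions(suppress=True)
move([(495,-360,149.5,-.061)])
```

```text
clk 21.675 F [ 0.11 -0.41 -5.53] pos [ 432.  -357.9  150.8] w 13.259583733968801
[ 3.14051792e+00 -1.63579053e-03 -6.32126008e-02]
[63.  -1.9  1.4] [ 0.001 -0.002 -0.002]
```

>>> play_rows:
  deltas: [10,-2,1,0,0,0,0,24,-2,1,0,0,0,0,38,-2,1,0,0,0,0,52,-2,1,0,0,0,0,63,-2,1,0,0,0,0,63,-2,1,0,0,0,0,63,-2,1,0,0,0,0]

```text
clock: 22.55
eef_pos: [493.6, -359.4, 148.6]
tool_rot: [-3.141, 0.001, -0.064]
force: [-0.6, -0.0, -4.3]
width: 13.5
gripper_force: 60.4
```

>>> play_rows:
  deltas: [0,0,7,0,0,0,0,0,0,13,0,0,0,0,0,0,18,0,0,0,0,0,0,21,0,0,0,0,0,0,21,0,0,0,0,0,0,21,0,0,0,0]

```text
clock: 23.3
eef_pos: [494.5, -359.5, 128.0]
tool_rot: [3.141, -0.0, -0.063]
force: [0.4, 0.4, -4.4]
width: 13.0
gripper_force: 60.4
```

```bash
python3 -c "from h import *;favg(4)"
```

```text
clk 23.5 F [-0.06  0.17 -4.85] pos [ 494.6 -359.5  128. ] w 13.416470193574346
```

>>> play_rows:
  deltas: [0,0,1,0,0,0,0,0,0,2,0,0,0,0,0,0,3,0,0,0,0,0,0,3,0,0,0,0,0,0,3,0,0,0,0]

```text
clock: 24.12
eef_pos: [494.6, -359.5, 126.0]
tool_rot: [3.141, -0.001, -0.063]
force: [-1.5, 1.4, 4.4]
width: 13.3
gripper_force: 62.1
```

```bash
python3 -c "from h import *;favg(3)"
```

```text
clk 24.275 F [-1.86  1.68  4.99] pos [ 494.6 -359.5  126. ] w 13.718781169582055
```

It is seated. Relieving the pressure a little, then releasing and rising.

>>> play_rows:
  deltas: [0,0,-0.7,0,0,0,0,0,0,-0.7,0,0,0,0,0,0,-0.7,0,0,0,0.2,0,0,-0.7,0,0,0,0.4,0,0,-0.7,0,0,0,0.6,0,0,-0.7,0,0,0,0.6,0,0,-0.7,0,0,0,0.6,0,0,-30,0,0,0,0.6,0,0,-70,0,0,0,0.6,0,0,-105,0,0,0,0.6]

```text
clock: 25.52
eef_pos: [494.5, -359.5, 231.2]
tool_rot: [3.141, -0.0, -0.063]
force: [-0.3, -0.4, 0.0]
width: 51.1
gripper_force: 0.0
```

Run:
```python
from h import *
import cv2
favg(3)
np.set_printoptions(suppress=True)
move([(511.8,-181,232,-.061)])
z=lambda im,x,y,w,h,k:cv2.resize(im[y:y+h,x:x+w],None,fx=k,fy=k,interpolation=cv2.INTER_CUBIC)
cv2.imwrite("pics/a7.png",z(get_image("scene")[:,:,::-1],320,80,110,120,5))
```

```text
clk 25.675 F [ 0.23 -0.31  1.25] pos [ 495.5 -360.3  231.9] w 50.95764766493893
[   5.  -179.9   -0.5] [ 0.002 -0.004 -0.002]
```

View pics/a7.png

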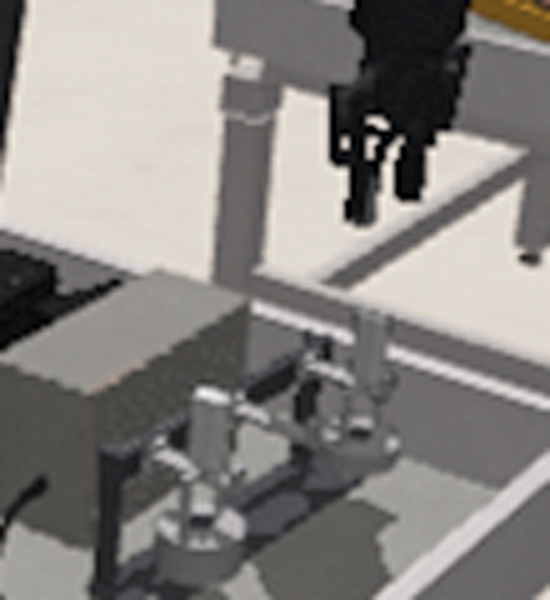

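The middle weight hangs back on the right peg, grip at (370,350) and upright. Next is the thick weight on the left peg.

>>> play_rows:
  deltas: [1,-40,0,0,0,0,0.7,3,-95,0,0,0,0,0.7,4,-145,0,0,0,0,0.7,5,-180,0,0,0,0,0.7,5,-180,0,0,0,0,0.7,5,-180,0,0,0,0,0.7,5,-180,0,0,0,0,0.7]

```text
clock: 26.6
eef_pos: [510.2, -181.7, 229.4]
tool_rot: [3.141, 0.001, -0.066]
force: [-0.5, -0.5, 0.6]
width: 59.8
gripper_force: 0.0
```

Run:
```python
from h import *
favg(2)
np.set_printoptions(suppress=True)
move([(511.3,-181,125,-.061)])
```

```text
clk 26.7 F [ 0.36 -0.34  0.65] pos [ 510.4 -181.4  229.6] w 59.61342682820943
[  0.9  -0.5 104.6] [ 0.     0.    -0.004]
```

>>> play_rows:
  deltas: [1,0,30,0,0,0,0.7,1,0,60,0,0,0,0.7,1,0,90,0,0,0,0.7,1,0,105,0,0,0,0.7,1,0,105,0,0,0,0.4,1,0,105,0,0,0,0,1,0,105,0,0,0,0,1,0,105,0,0,0,0,1,0,105,0,0,0,0,1,0,105,0,0,0,0]

```text
clock: 27.95
eef_pos: [512.7, -181.0, 126.2]
tool_rot: [3.14, -0.003, -0.064]
force: [-0.9, -1.3, 5.7]
width: 13.6
gripper_force: 60.9
```

>>> play_rows:
  deltas: [0,0,-8,0,0,0,0,0,0,-16,0,0,0,0,0,0,-25,0,0,0,0,0,0,-25,0,0,0,0,0,0,-25,0,0,0,0,0,0,-25,0,0,0,0]

```text
clock: 28.7
eef_pos: [511.5, -180.0, 149.5]
tool_rot: [-3.141, 0.001, -0.063]
force: [0.5, 0.4, -7.6]
width: 13.3
gripper_force: 59.1
```

Run:
```python
from h import *
favg(3)
```

```text
clk 28.85 F [-0.38 -0.09 -7.24] pos [ 511.6 -180.1  149.6] w 13.114283036329894
```

>>> play_rows:
  deltas: [-8,0,0,0,0,0,0,-22,0,0,0,0,0,0,-36,0,0,0,0,0,0,-52,0,0,0,0,0,0,-66,0,0,0,0,0,0,-76,0,0,0,0,0,0,-76,0,0,0,0,0,0,-76,0,0,0,0,0,0,-76,0,-30,0,0,0,0,-76,0,-60,0,0,0,0]

```text
clock: 30.1
eef_pos: [436.5, -175.3, 210.3]
tool_rot: [3.142, 0.0, -0.063]
force: [0.6, 0.4, -7.6]
width: 13.4
gripper_force: 60.2
```

Run:
```python
from h import *
favg(2)
np.set_printoptions(suppress=True)
move([(440,-20,238,.5),(412.5,235.6,236.5,1.197)])
```

```text
clk 30.2 F [ 2.76 -0.81 -5.71] pos [ 439.  -176.3  212.4] w 13.382758586576898
[  -8.6 -156.   -26. ] [ 0.004 -0.007 -0.563]
[ -52.1 -409.4  -25.4] [ 0.007 -0.005 -1.26 ]
```

>>> play_rows:
  deltas: [0,-15,-15,0,0,-0.03,0,-1,-40,-26,0,0,-0.12,0,-3,-75,-26,0,0,-0.24,0,-5,-115,-26,0,0,-0.38,0,-7,-155,-26,0,0,-0.52,0,-14,-200,-26,0,0,-0.66,0,-21,-245,-26,0,0,-0.8,0,-29,-290,-26,0,0,-0.94,0,-37,-335,-26,0,0,-1.08,0,-44,-370,-26,0,0,-1.18,0]

```text
clock: 31.45
eef_pos: [413.5, 200.4, 235.7]
tool_rot: [-3.14, -0.001, 1.127]
force: [0.8, -0.7, -8.1]
width: 13.4
gripper_force: 60.3
```

>>> play_rows:
  deltas: [0,0,0,0,0,0,0,0,0,0,0,0,0,0,0,0,0,0,0,0,0]

```text
clock: 31.82
eef_pos: [415.0, 195.9, 235.6]
tool_rot: [-3.141, 0.001, 1.116]
force: [-0.3, -0.1, -7.8]
width: 12.8
gripper_force: 60.4
```

Run:
```python
from h import *
favg(2)
np.set_printoptions(suppress=True)
move([(412.5,235.6,236.5,1.197)])
```

```text
clk 31.925 F [-0.09 -0.11 -7.78] pos [415.4 195.9 235.8] w 13.40173743022686
[ 34.4 -20.   -0.7] [ 0.     0.    -0.081]
```

>>> play_rows:
  deltas: [15,-10,-1,0,0,-0.04,0,28,-17,-1,0,0,-0.07,0,34,-20,-1,0,0,-0.081,0,34,-20,-1,0,0,-0.081,0,34,-20,-1,0,0,-0.081,0]

```text
clock: 32.55
eef_pos: [412.3, 235.3, 236.6]
tool_rot: [-3.142, 0.001, 1.197]
force: [0.0, -0.6, -8.1]
width: 13.4
gripper_force: 60.4
```

Run:
```python
from h import *
favg(2)
np.set_printoptions(suppress=True)
print(read_state()["tool_rot"])
move([(438.3,301.8,236,1.197)])
```

```text
clk 32.65 F [ 0.16 -0.32 -8.35] pos [412.4 235.3 236.7] w 13.084651463129028
[3.14149697 0.00064618 1.19688137]
[71.3 -0.1  0.7] [ 0.     0.001 -0.   ]
```

>>> play_rows:
  deltas: [12,0,0,0,0,0,0,26,0,0,0,0,0,0,40,0,0,0,0,0,0,54,0,0,0,0,0,0,68,0,0,0,0,0,0,71,0,0,0,0,0,0,71,0,0,0,0,0,0,71,0,0,0,0,0,0]

```text
clock: 33.65
eef_pos: [438.0, 301.3, 236.7]
tool_rot: [-3.142, 0.001, 1.197]
force: [0.6, 0.0, -7.3]
width: 13.2
gripper_force: 60.4
```

>>> play_rows:
  deltas: [0,0,6,0,0,0,0,0,0,12,0,0,0,0,0,0,18,0,0,0,0,0,0,24,0,0,0,0,0,0,30,0,0,0,0,0,0,36,0,0,0,0,0,0,42,0,0,0,0,0,0,46,0,0,0,0,0,0,46,0,0,0,0,0,0,46,0,0,0,0]

```text
clock: 34.9
eef_pos: [438.2, 302.1, 191.0]
tool_rot: [3.142, 0.0, 1.198]
force: [-0.9, -1.6, -3.6]
width: 13.5
gripper_force: 60.9
```

```bash
python3 -c "from h import *;favg(5)"
```

```text
clk 35.15 F [-0.96 -0.89 -4.38] pos [438.2 302.1 191. ] w 13.161046798593775
```

>>> play_rows:
  deltas: [0,0,5,0,0,0,0,0,0,10,0,0,0,0,0,0,15,0,0,0,0,0,0,19,0,0,0,0,0,0,22,0,0,0,0,0,0,23,0,0,0,0,0,0,23,0,0,0,0,0,0,23,0,0,0,0]

```text
clock: 36.15
eef_pos: [438.3, 302.1, 168.0]
tool_rot: [3.141, -0.0, 1.198]
force: [-0.6, -1.0, 0.3]
width: 13.0
gripper_force: 61.5
```

```bash
python3 -c "from h import *;favg(6)"
```

```text
clk 36.45 F [-0.76 -1.55  0.04] pos [438.3 302.2 167.9] w 13.039371781021746
```

The spring carries it. Releasing, withdrawing and waiting.

>>> play_rows:
  deltas: [0,0,0.5,0,0,0,0,0,0,0.5,0,0,0,0,0,0,0.5,0,0,0,0.2,0,0,0.5,0,0,0,0.4,0,0,0.5,0,0,0,0.6,0,0,0.5,0,0,0,0.6,0,0,0.5,0,0,0,0.6]

```text
clock: 37.33
eef_pos: [438.3, 302.2, 167.3]
tool_rot: [3.142, -0.0, 1.198]
force: [-0.4, -0.3, 0.2]
width: 51.2
gripper_force: 0.0
```

>>> play_rows:
  deltas: [0,0,-10,0,0,0,0.6,0,0,-30,0,0,0,0.6,0,0,-60,0,0,0,0.6,0,0,-80,0,0,0,0.6,0,0,-80,0,0,0,0.6,0,0,-80,0,0,0,0.6,0,0,-80,0,0,0,0.6,0,0,-80,0,0,0,0.6,0,0,-80,0,0,0,0.6,0,0,-80,0,0,0,0.6]

```text
clock: 38.58
eef_pos: [438.2, 302.1, 247.2]
tool_rot: [-3.141, 0.0, 1.198]
force: [-0.3, 0.1, 0.0]
width: 51.4
gripper_force: 0.0
```

>>> play_rows:
  deltas: [0,0,0,0,0,0,0.6,0,0,0,0,0,0,0.6,0,0,0,0,0,0,0.6,0,0,0,0,0,0,0.6,0,0,0,0,0,0,0.6,0,0,0,0,0,0,0.6,0,0,0,0,0,0,0.6,0,0,0,0,0,0,0.6,0,0,0,0,0,0,0.6,0,0,0,0,0,0,0.6]

```text
clock: 39.83
eef_pos: [438.2, 302.1, 247.3]
tool_rot: [3.142, -0.0, 1.198]
force: [0.7, 0.9, 0.5]
width: 51.1
gripper_force: 0.0
```

Run:
```python
from h import *
import cv2
favg(2)
z=lambda im,x,y,w,h,k:cv2.resize(im[y:y+h,x:x+w],None,fx=k,fy=k,interpolation=cv2.INTER_CUBIC)
cv2.imwrite("pics/a8.png",z(get_image("scene")[:,:,::-1],205,160,100,115,5))
```

```text
clk 39.925 F [ 0.16  0.16 -1.11] pos [438.2 302.1 247.3] w 51.04469075694767
```

View pics/a8.png

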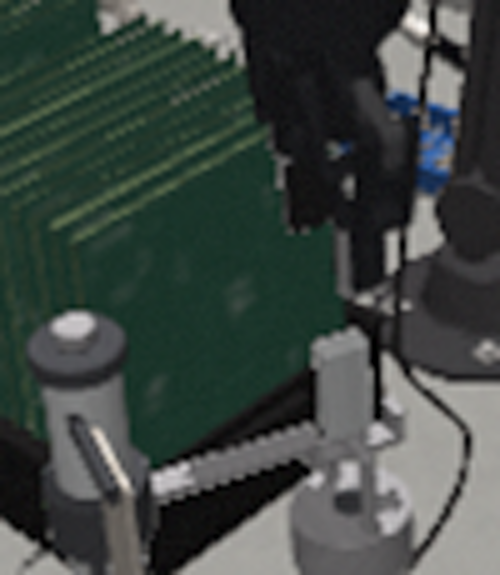

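The thick weight hangs freely and upright on the lowered hook, grip at (345,385). It has been still for over a second, so I'll regrasp and lift by 43 + 24 mm.

>>> play_rows:
  deltas: [0,0,30,0,0,0,0.6,0,0,60,0,0,0,0.6,0,0,76,0,0,0,0.6,0,0,80,0,0,0,0.6,0,0,80,0,0,0,0.3,0,0,80,0,0,0,0,0,0,80,0,0,0,0,0,0,80,0,0,0,0,0,0,80,0,0,0,0,0,0,80,0,0,0,0]

```text
clock: 41.22
eef_pos: [438.6, 302.5, 167.5]
tool_rot: [3.141, -0.001, 1.198]
force: [1.3, 1.6, 0.5]
width: 13.2
gripper_force: 58.9
```

>>> play_rows:
  deltas: [0,0,-7,0,0,0,0,0,0,-15,0,0,0,0,0,0,-24,0,0,0,0,0,0,-33,0,0,0,0,0,0,-42,0,0,0,0,0,0,-51,0,0,0,0,0,0,-60,0,0,0,0,0,0,-68,0,0,0,0,0,0,-68,0,0,0,0,0,0,-68,0,0,0,0]

```text
clock: 42.48
eef_pos: [438.0, 301.9, 235.1]
tool_rot: [-3.141, 0.001, 1.198]
force: [-0.5, 0.5, -7.6]
width: 13.3
gripper_force: 58.4
```

```bash
python3 -c "from h import *;favg(4)"
```

```text
clk 42.675 F [ 0.11 -0.21 -7.71] pos [438. 302. 235.] w 13.290998832428665
```

Run:
```python
from h import *
import cv2
a=cv2.resize(cv2.imread("pics/a8.png"),(100,115),interpolation=cv2.INTER_AREA)
t=a[90:113,57:84]   # stirrup foot + disc, on the hook (TCP would be 167.5)
im=get_image("scene")[:,:,::-1].copy()
r=cv2.matchTemplate(im[190:290,240:310],t,cv2.TM_CCOEFF_NORMED);_,m,_,p=cv2.minMaxLoc(r)
print("score",m,"shift",np.array(p)+[240,190]-[262,250])
b=np.array([438,302,100.]);print("expected",proj("scene",b+[0,0,67.5])-proj("scene",b))
```

```text
score 0.5064528584480286 shift [-22  16]
expected [ -1.2 -21.7]
```

Run:
```python
from h import *
import cv2
a=cv2.resize(cv2.imread("pics/a8.png"),(100,115),interpolation=cv2.INTER_AREA)
im=get_image("scene")[:,:,::-1].copy()
for y0,y1 in((96,114),(92,106),(102,114)):
    t=a[y0:y1,58:84]; X,Y=205+58,160+y0
    r=cv2.matchTemplate(im[Y-40:Y+30,X-4:X+30],t,cv2.TM_CCOEFF_NORMED);_,m,_,p=cv2.minMaxLoc(r)
    print("score",round(m,2),"shift",np.array(p)-[4,40])
```

```text
score 0.64 shift [ -1 -22]
score 0.44 shift [  4 -11]
score 0.65 shift [ -1 -23]
```

The weight has risen by exactly the expected 22 px, so it has not slipped. Moving out and back to the left peg.

>>> play_rows:
  deltas: [-10,0,-1,0,0,0,0,-24,0,-1,0,0,0,0,-38,0,-1,0,0,0,0,-52,0,-1,0,0,0,0,-68,0,-1,0,0,0,0,-72,0,-1,0,0,0,0,-72,0,-1,0,0,0,0]

```text
clock: 43.65
eef_pos: [412.2, 235.1, 236.5]
tool_rot: [3.141, -0.001, 1.197]
force: [-0.0, 0.5, -7.9]
width: 13.1
gripper_force: 58.5
```

Run:
```python
from h import *
favg(1)
np.set_printoptions(suppress=True)
move([(440,-20,240,.5),(434,-176,240,-.061)])
```

```text
clk 43.7 F [ 0.22  0.32 -7.26] pos [412.4 235.7 236.6] w 13.224287916578161
[-228.   118.9   -3.7] [-0.    -0.002  0.698]
[-375.5  170.1   -3.9] [-0.    -0.002  1.259]
```

>>> play_rows:
  deltas: [-25,13,-2,0,0,0.07,0,-65,34,-4,0,0,0.19,0,-110,57,-4,0,0,0.32,0,-150,78,-4,0,0,0.45,0,-190,99,-4,0,0,0.58,0,-228,119,-4,0,0,0.71,0,-265,132,-4,0,0,0.84,0,-300,144,-4,0,0,0.97,0,-330,154,-4,0,0,1.08,0,-360,165,-4,0,0,1.19,0]

```text
clock: 44.95
eef_pos: [435.3, -160.8, 240.4]
tool_rot: [-3.142, -0.001, 0.006]
force: [-0.4, 0.3, -8.2]
width: 13.7
gripper_force: 59.2
```

>>> play_rows:
  deltas: [0,0,0,0,0,0,0,0,0,0,0,0,0,0,0,0,0,0,0,0,0]

```text
clock: 45.32
eef_pos: [434.8, -159.0, 240.3]
tool_rot: [-3.141, -0.0, 0.01]
force: [0.4, 0.3, -7.7]
width: 13.4
gripper_force: 59.8
```

Run:
```python
from h import *
favg(2)
np.set_printoptions(suppress=True)
move([(440,-176,240,-.061),(440,-176,149.5,-.061)])
```

```text
clk 45.425 F [ 0.05  0.27 -8.37] pos [ 434.7 -159.4  240.3] w 13.393795529291381
[ 5.1 16.6  0.3] [-0.    -0.     0.071]
[ 5.1 16.7 90.8] [-0.    -0.     0.071]
```

>>> play_rows:
  deltas: [3,9,0,0,0,0.04,0,5,16.5,0,0,0,0.071,0,5,16.5,30,0,0,0.071,0,5,16.5,60,0,0,0.071,0,5,16.5,83,0,0,0.071,0,5,16.5,90,0,0,0.071,0,5,16.5,90,0,0,0.071,0,5,16.5,90,0,0,0.071,0]

```text
clock: 46.42
eef_pos: [440.5, -177.2, 151.2]
tool_rot: [3.141, -0.002, -0.064]
force: [0.8, -0.6, -7.9]
width: 13.1
gripper_force: 59.9
```

Run:
```python
from h import *
favg(2); print(read_state()["tool_rot"])
np.set_printoptions(suppress=True)
move([(507,-180,149.5,-.061)])
```

```text
clk 46.525 F [ 0.09  0.1  -7.21] pos [ 440.3 -177.1  151.2] w 13.12509299901667
[ 3.14106667e+00 -2.00035642e-03 -6.33239795e-02]
[66.7 -1.3  1.8] [ 0.001 -0.002 -0.002]
```

>>> play_rows:
  deltas: [10,-1,1,0,0,0,0,24,-1,1,0,0,0,0,38,-1,1,0,0,0,0,52,-1,1,0,0,0,0,63,-1,1,0,0,0,0,67,-1,1,0,0,0,0,67,-1,1,0,0,0,0,67,-1,1,0,0,0,0]

```text
clock: 47.52
eef_pos: [505.6, -180.0, 149.2]
tool_rot: [-3.141, 0.001, -0.064]
force: [-1.4, -0.4, -8.6]
width: 13.6
gripper_force: 59.9
```

>>> play_rows:
  deltas: [0,0,7,0,0,0,0,0,0,13,0,0,0,0,0,0,18,0,0,0,0,0,0,21,0,0,0,0,0,0,22,0,0,0,0,0,0,22,0,0,0,0,0,0,22,0,0,0,0]

```text
clock: 48.4
eef_pos: [506.3, -180.0, 127.4]
tool_rot: [-3.142, 0.0, -0.063]
force: [-1.7, -0.5, -6.5]
width: 13.4
gripper_force: 60.4
```

```bash
python3 -c "from h import *;favg(4)"
```

```text
clk 48.6 F [-1.34  0.71 -5.78] pos [ 506.4 -179.9  127.4] w 12.774139366606644
```

>>> play_rows:
  deltas: [0,0,1,0,0,0,0,0,0,1.5,0,0,0,0,0,0,1.5,0,0,0,0,0,0,1.5,0,0,0,0]

```text
clock: 49.1
eef_pos: [506.5, -180.0, 127.1]
tool_rot: [-3.141, -0.001, -0.063]
force: [-4.5, 1.7, 7.6]
width: 13.0
gripper_force: 62.4
```

```bash
python3 -c "from h import *;favg(4)"
```

```text
clk 49.3 F [-4.33  2.02  6.63] pos [ 506.5 -180.   127.1] w 13.443084035446953
```

It is seated (pressing about 14 N). Relieving, releasing and rising.

>>> play_rows:
  deltas: [0,0,-1,0,0,0,0,0,0,-1,0,0,0,0,0,0,-1,0,0,0,0.2,0,0,-1,0,0,0,0.4,0,0,-1,0,0,0,0.6,0,0,-1,0,0,0,0.6,0,0,-1,0,0,0,0.6,0,0,-30,0,0,0,0.6,0,0,-70,0,0,0,0.6,0,0,-120,0,0,0,0.6]

```text
clock: 50.55
eef_pos: [505.9, -179.8, 246.4]
tool_rot: [-3.141, 0.002, -0.063]
force: [1.5, -0.5, -0.0]
width: 51.3
gripper_force: 0.0
```

>>> play_rows:
  deltas: [-10,0,-20,0,0,0,0.6,-20,0,-30,0,0,0,0.6,-20,0,-30,0,0,0,0.6,-20,0,-30,0,0,0,0.6,-20,0,-30,0,0,0,0.6,-20,0,-30,0,0,0,0.6]

```text
clock: 51.3
eef_pos: [486.5, -178.6, 275.2]
tool_rot: [-3.141, 0.001, -0.063]
force: [-0.4, 0.1, 0.3]
width: 51.2
gripper_force: 0.0
```

Run:
```python
from h import *
import cv2
favg(2)
z=lambda im,x,y,w,h,k:cv2.resize(im[y:y+h,x:x+w],None,fx=k,fy=k,interpolation=cv2.INTER_CUBIC)
im=get_image("scene")[:,:,::-1]
cv2.imwrite("pics/a9.png",np.hstack([z(im,325,110,90,110,4),z(im,205,210,90,110,4)]))
```

```text
clk 51.4 F [ 0.04  0.12 -0.69] pos [ 486.5 -178.7  275.4] w 51.3187982021826
```

View pics/a9.png

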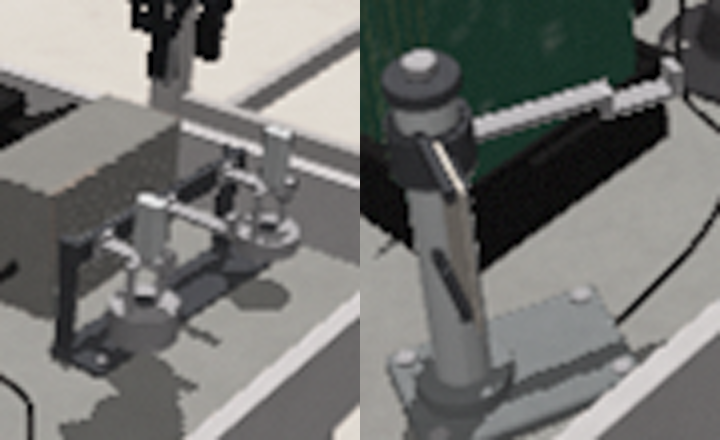

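Both weights hang on the outer pegs, with grips at (150,230) and (277,150). The empty hook is back at zero and the gripper is clear of everything.

```bash
python3 -c "from cell import *;print(finish_job())"
```

```text
the job is handed in; nothing more can be done
None
```

I checked the balance with the two weights on the rack, middle first and then thick (the thin one was absent). Both now hang on their original pegs, the empty hook is back at zero, and the job was handed in at about 51 s; no verdict was returned.

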